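# Index the model-painting turntable to the airbrush

### The arm

A 7-joint arm with a two-finger parallel gripper is mounted at the origin on the work surface. World frame = base frame: x ahead of the robot, y to its left, z up, the work surface at z = 0. Lengths are in m, angles in rad, forces in N, time in s.
With the tool pointing down it reaches from about 0.425 to 1.025 m from the base axis. Payload 9.4 kg.
Tool frame: the origin (TCP) lies at the very end of the fingers, on their centre line; the grasp point (between the pads) lies 19 mm behind it (manip.pinch_z is the z of the grasp point in the tool frame, in m); z points along the fingers, y is the line along which they close (so a half turn about z gives the same grasp; the last joint's range is limited). The gripper opens to 93 mm and grips with 3 to 60 N. Pads are 15 mm wide; open, the fingers measure 128 mm over their backs; the gripper's body (75 mm by 188 mm) begins 65 mm behind the grasp point.
Start: joints at [-1.355, 0.599, -0.003, 1.599, 0.002, 0.943, -0.08], TCP at [0.209, 0.694, 0.219] pointing down, gripper open.
Joint ranges: [-2.57, 2.57], [-0.35, 1.97], [-1.29, 1.29], [0.11, 2.56], [-1.05, 4.19], [0.11, 1.86], [-2.63, 2.63]. Speed limits (rad/s): [2.22, 2.22, 3.01, 3.01, 3.14, 3.14, 3.14].

### API

Orientations are given as a unit quaternion [x, y, z, w].
In Python, from bench import manip gives the robot as it stands.
- The arm moves only by the tool play_rows, never from a script. Its argument "plan" is a list that holds one entry, the list of rows, each a list of 7 numbers: the closure, from -1 (fully open) to 1 (shut), so that 0 is half open, then the shift along the tool's x, y, z in m, then the turn, a rotation vector about the tool's x, y, z in degrees. A call has 1 to 12 rows; each row is the pose to reach, as a shift and turn from the pose commanded when the call began, along the tool's axes at that moment; what a row does not reach only later rows make up. A row lasts 1/12 s, in which the tool goes at most 41.7 mm and 7.16 degrees, less where a joint would pass 70% of its speed; a pose out of reach is approached as far as the arm can. A call with a gripper value outside its range is refused whole. The fingers move at their own pace and stop on an object; "grip_force" is the grip in N (left out, the last holds). Time passes only in rows, so rows that repeat a pose let the fingers close. It gives the time, the measured TCP pose, the force, the opening and the grip force at its end, in the units of the state.
- manip.sense(): the state, without advancing time (a new reading comes with each control period).
- manip.snapshot(name): name is "scene" or "top" or "wrist"; returns a dict with "image" (480x640x3 uint8, red, green, blue), "z_map" (480x640 float32, m along the optical axis (not along the pixel's ray), 0 where there is no reading), "mtx" (3x3 intrinsics, pixels), "distortion" ([k1, k2, p1, p2, k3] as OpenCV has them; the pictures are not rectified), "world_to_cam" (4x4, takes a point from world to camera coordinates). Camera axes: x right, y down, z forward; pixel columns grow to the right and rows downward; lengths in m; the calibration is good to about 2 mm. A picture is of the moment at which its call begins.
- manip.job_done(): hands the job in; it is judged then, once.
The state is a dict: "clock": time; "joint_positions": joint angles; "joint_velocities": joint speeds; "effort": joint torques, N m; "ee_pos": TCP position; "eef_rot": TCP orientation; "ft_force": force on the tool from outside, world axes, zero at the start; "ft_torque": the same for the moment, N m; "gripper_width": opening from 0.0 (shut) to 1.0 (fully open); "finger_force": force on a finger pad.
Only numpy, scipy, OpenCV 4.12 (cv2) and the standard library are available. Lean on these libraries where they do the work, as an engineer would, in place of code of your own. Each camera call takes 0.05 s, during which the arm holds its last target. There are 200 camera calls.

### The job

Turn the painting turntable by pushing sideways on one of its bare black spokes with a fingertip, slowly and without gripping anything, until the white unpainted car stands straight in front of the airbrush nozzle; then take the finger away. The paint on the red cars is wet, so touch none of the cars, do not shove, tip or lift the turntable itself, and leave the airbrush, bottle, jar and pot alone.

Things in the scene. Friction and masses are not known exactly. Their poses are not given: they have to be found in the camera images.
- turntable: Loose painting turntable, 0.9 kg: round dark steel base 136 mm across and 17 mm high standing on the bench (on a thin green cutting mat, seen only), with a column on which the carrier turns. Origin: centre of the base's underside, on the upright turning axis. It slides or tips if pushed hard.
- carrier (a joint): Angle of the four-spoke carrier about the turntable's upright axis, rad, growing anticlockwise seen from above; no end stops (any number of turns). At 0 the spoke with the bare car points along the turntable body's +x. It turns stiffly (about 0.05 N m, some 0.6 N at 85 mm from the axis) and stays where it is left.
- hub (a point): Point on the turning axis at mid-height of the spokes, 56 mm above the bench. Aluminium hub 52 mm across, its black cap 71 mm above the bench. Four level black spokes form a cross: bars 12 mm wide, 50 to 62 mm above the bench, to 170 mm from the axis, a car on each end; bare and free to push from 26 to about 140 mm from the axis (below them only the base, to 68 mm).
- car_bare: The unpainted white model car, fixed on a short pin on the end of one spoke, 160 mm from the turning axis, lying crosswise to its spoke: 66 mm long, 28 mm wide, 26 mm high. Origin: 76 mm above the bench, at the pin (the car begins 4 mm higher). Its +x points outward along its spoke, so the spoke lies on the line from the hub to here.
- spray_spot (a point): The spot in front of the airbrush where the car is to be: on the airbrush's line, 160 mm from the turning axis, 91 mm above the bench and 60 mm from the nozzle's tip. The direction from the hub to this point is the direction in which the bare car's spoke has to point.
- airbrush: Steel airbrush with a brass cup, lying level (91 mm above the bench) in a heavy fixed stand on the far side of the turntable, its nozzle pointing at the turntable's axis. Origin: on the bench at the turntable's axis; +x points from there outward along the airbrush; nozzle tip at x = 220 mm, tail at 375 mm, cup top 135 mm above the bench, stand base 90 x 100 mm centred at x = 315 mm.
- thinner: Loose white bottle with a blue cap, 44 mm across, 105 mm high; origin at the centre of its underside. A bystander.
- paint_jar: Loose small glass jar with an orange lid, 38 mm across, 50 mm high; origin at the centre of its underside. A bystander.
- cleaning_pot: Loose glass cleaning pot with a black lid, 80 mm across, 68 mm high; origin at the centre of its underside. A bystander.
- car_red1: Freshly painted red model car, wet; same car, size, mounting and origin as the bare one, on the spoke a quarter turn anticlockwise (from above) from the bare car's spoke.
- car_red2: Freshly painted red model car, wet; same car, size, mounting and origin as the bare one, on the spoke opposite the bare car's spoke.
- car_red3: Freshly painted red model car, wet; same car, size, mounting and origin as the bare one, on the spoke a quarter turn clockwise (from above) from the bare car's spoke.
Not all that is in view belongs to the job. Of the things like the airbrush, leave any that is turquoise; of the rest the smaller one is meant.

How it is judged:
By the outcome, as a careful person would: the job done as asked, in the order asked, and still so for the second after the job is handed in, with the robot touching nothing.
It also fails if it takes over 51 s, if anything falls off the work surface, if the arm or the gripper's body presses on something with over 40 N, if the wrist force passes 120 N, or if a joint passes its speed limit or range.

## Working session

There is one attempt and no reset: what is moved stays moved. The work goes in short steps, Python scripts to look and compute and a tool call to move; the robot and the scene stay as the last step left them, time stands still between calls to the robot, and variables do not carry over. Pictures are saved under pics/ and viewed, at most 10 in all, crops included, and the job is handed in when it is done.

Besides the shell and the picture viewer there is one more tool, called as name([rows], argument=value, ...), one row to a line, values as JSON. play_rows: Moves the arm, as the interface text tells. Its arguments: {"type":"object","properties":{"plan":{"type":"array","items":{"type":"array","items":{"type":"array","items":{"type":"number"}}}},"grip_force":{"type":"number"}},"required":["plan"]}

```bash
mkdir -p pics; ls; python3 - <<'E'
from bench import manip
import cv2,numpy as np
for n in("scene","top"):
    s=manip.snapshot(n); cv2.imwrite(f"pics/{n}0.png",s["image"][:,:,::-1]); np.savez(f"{n}0.npz",**s)
    print(n,s["mtx"].round(1).tolist(),s["distortion"],s["world_to_cam"].round(3).tolist())
print(manip.sense())
E
```

```text
pics
scene [[461.5, 0.0, 318.5], [0.0, 461.5, 235.9], [0.0, 0.0, 1.0]] [0.03026525 0.         0.         0.         0.        ] [[0.828, 0.561, 0.001, -0.256], [0.314, -0.462, -0.829, 0.018], [-0.465, 0.687, -0.559, 1.594], [0.0, 0.0, 0.0, 1.0]]
top [[611.4, 0.0, 323.1], [0.0, 611.4, 245.7], [0.0, 0.0, 1.0]] [0.01696567 0.         0.         0.         0.        ] [[-0.027, -1.0, -0.003, 0.091], [-0.995, 0.027, -0.101, 0.281], [0.101, 0.0, -0.995, 1.843], [0.0, 0.0, 0.0, 1.0]]
{'clock': 0.1, 'joint_positions': array([-1.35469152,  0.60002535, -0.00253918,  1.60001624,  0.00179964,
        0.94291124, -0.07979334]), 'joint_velocities': array([ 7.35740352e-04, -1.15677629e-03,  1.51111020e-03, -4.65864245e-04,
        5.50660328e-04,  3.86315382e-04, -8.70059075e-05]), 'effort': array([ 4.71537103e-03, -7.66551304e+01,  1.50200028e+00, -2.52934849e+01,
       -5.23011549e-02,  1.36213732e-02,  6.38716301e-05]), 'ee_pos': array([0.20915643, 0.69373505, 0.21787269]), 'eef_rot': array([ 1.45849551e-01,  9.89306549e-01, -6.78160924e-04, -3.46048352e-05]), 'ft_force': array([ 0.64248766, -0.81702954,  0.3153251 ]), 'ft_torque': array([0.0167953 , 0.00269681, 0.0052458 ]), 'finger_force': 0.0, 'gripper_width': 0.999585199435793}
```

View pics/top0.png

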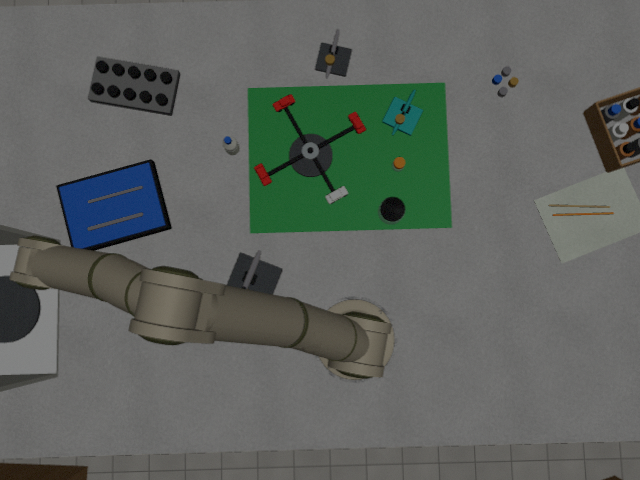

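View pics/scene0.png

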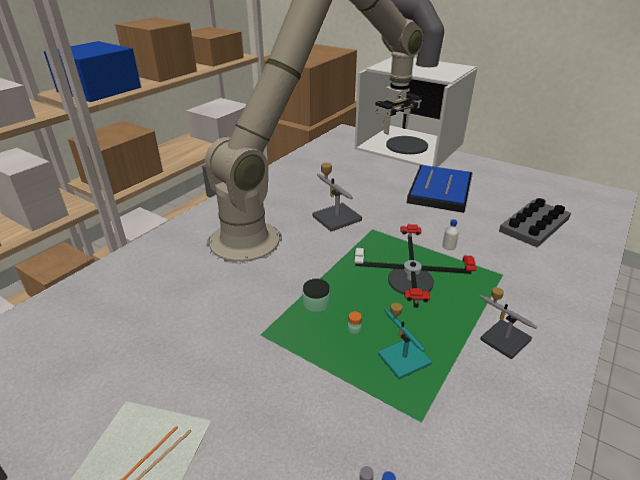

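Candidates for the airbrush:
- far grey at top px (333,57)
- near grey at (253,273)
- turquoise at (403,113), which is excluded

The smaller grey one is meant, and the far one looks smaller. Next I measure both and check the choice in a close crop.

```bash
cat > h.py <<'E'
import numpy as np,cv2
def rays(s,uv):
    n=cv2.undistortPoints(np.float64(uv).reshape(-1,1,2),s["mtx"],s["distortion"])[:,0]
    return np.c_[n,np.ones(len(n))]
def world(s,pc):
    T=np.linalg.inv(s["world_to_cam"]); return pc@T[:3,:3].T+T[:3,3]
def onplane(s,uv,z):
    T=np.linalg.inv(s["world_to_cam"]); d=rays(s,uv)@T[:3,:3].T; c=T[:3,3]
    return c+d*((z-c[2])/d[:,2])[:,None]
def cloud(s):
    v,u=np.mgrid[:480,:640]; uv=np.c_[u.ravel(),v.ravel()]
    return world(s,rays(s,uv)*s["z_map"].reshape(-1,1)).reshape(480,640,3)
def blobs(s,mask,z,amin=30):
    n,l,st,c=cv2.connectedComponentsWithStats(mask.astype(np.uint8))
    return [(c[i].round(1),st[i,4],onplane(s,[c[i]],z)[0].round(4)) for i in range(1,n) if st[i,4]>=amin]
E
python3 - <<'E'
from h import *
s=dict(np.load("top0.npz")); im=s["image"].astype(int); P=cloud(s)
hsv=cv2.cvtColor(s["image"],cv2.COLOR_RGB2HSV)
roi=np.zeros((480,640),bool); roi[85:230,225:450]=1
red=roi&((hsv[...,0]<6)|(hsv[...,0]>174))&(hsv[...,1]>150)&(hsv[...,2]>60)
wh=roi&(hsv[...,1]<60)&(hsv[...,2]>140)
for b in blobs(s,red,.1): print("red",b)
for b in blobs(s,wh,.1): print("white",b)
print("bench z near", P[200,300],P[60,380], "hub",P[148:156:3,310])
for n,(a,b,c,d) in dict(far=(25,80,310,360),near=(245,300,220,290)).items():
    Q=P[a:b,c:d]; z=Q[...,2]
    m=(z>.07)&(z<.11); m2=(z>.005)&(z<.04)
    p=Q[m][:,:2]; 
    l=cv2.fitLine(p.astype(np.float32),cv2.DIST_HUBER,0,.01,.01).ravel(); t=(p-l[2:])@l[:2]
    print(n,"body n",len(p),"line",l.round(4),"ends",l[2:]+l[:2]*t.min(),l[2:]+l[:2]*t.max(),"maxz",z.max())
    r=cv2.minAreaRect(Q[m2][:,:2].astype(np.float32)*1000); print(" base",r)
c=np.hstack([cv2.resize(s["image"][a:a+60,b:b+80],(400,300),interpolation=cv2.INTER_CUBIC) for a,b in((22,293),(240,215))])
cv2.imwrite("pics/crop.png",c[:,:,::-1])
E
```

```text
red (array([283.4, 102.4]), np.int32(183), array([0.705 , 0.1896, 0.1   ]))
red (array([356.5, 122.4]), np.int32(181), array([ 0.6381, -0.0249,  0.1   ]))
red (array([262.5, 174.2]), np.int32(176), array([0.4901, 0.2554, 0.1   ]))
bench z near [ 0.42873469  0.15109044 -0.00229887] [ 0.8635207  -0.11053632  0.01108259] hub [[0.5714065  0.11474637 0.07457896]
 [0.5653975  0.11518889 0.06258017]
 [0.55618083 0.11541734 0.06267173]]
far body n 177 line [ 0.9681 -0.2504  0.8632  0.0371] ends [0.78064399 0.05841792] [0.92837584 0.02021036] maxz 1.8626515035499274
 base ((895.00732421875, 31.289608001708984), (154.51702880859375, 178.82562255859375), 88.38561248779297)
near body n 6 line [ 0.8112 -0.5848  0.1804  0.2865] ends [0.15779888 0.3027662 ] [0.19290287 0.27746141] maxz 1.8626515035499274
 base ((214.63345336914062, 294.9149169921875), (210.9096221923828, 154.98294067382812), 88.1639404296875)
```

View pics/crop.png

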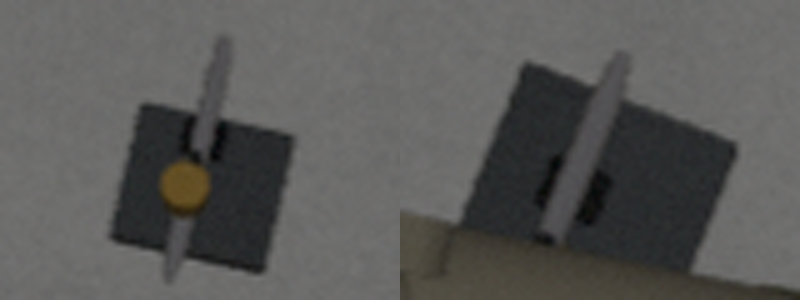

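The crop shows the two grey airbrushes. The left one (far) has a base of about 90 mm and a brass cup. The right one (near) is clearly bigger, so the far one is meant, at about (333,57) px. Its line passes through the hub.

- **Hub:** (0.564, 0.115)
- **Bare spoke:** −152.2°
- **Target direction:** −14.6°
- **Turn needed:** about +137.6°, anticlockwise

I'll push the red3 spoke, which now points to 117.8°. First I move above the gap behind it with the fingers shut.

play_rows([
  [[1,-0.483,-0.368,0,0,0,155],[1,-0.483,-0.368,0,0,0,155],[1,-0.483,-0.368,0,0,0,155],[1,-0.483,-0.368,0,0,0,155],[1,-0.483,-0.368,0,0,0,155],[1,-0.483,-0.368,0,0,0,155],[1,-0.483,-0.368,0,0,0,155],[1,-0.483,-0.368,0,0,0,155],[1,-0.483,-0.368,0,0,0,155],[1,-0.483,-0.368,0,0,0,155],[1,-0.483,-0.368,0,0,0,155],[1,-0.483,-0.368,0,0,0,155]],
], grip_force=5)

```text
clock: 1.1
ee_pos: [0.5033, 0.2874, 0.2186]
eef_rot: [0.783, 0.622, -0.0, -0.0]
ft_force: [0.6, -0.4, 0.0]
gripper_width: 0.194
finger_force: 0.0
```

```bash
cat > go.py <<'E'
import sys
from h import *
from scipy.spatial.transform import Rotation as R
from bench import manip
hub=np.array([.5641,.1153])
def target(psi,back=.0135,r=.085):
    a=np.radians(psi); u=np.array([np.cos(a),np.sin(a)]); t=np.array([-u[1],u[0]])
    return hub+r*u-back*t
def rel(psi,z,st=None):
    st=st or manip.sense(); Rm=R.from_quat(st["eef_rot"])
    p=np.r_[target(psi),z]-st["ee_pos"]
    a=np.radians(psi-180); y=np.array([np.cos(a),np.sin(a),0]); zz=np.array([0,0,-1.]); x=np.cross(y,zz)
    Rt=R.from_matrix(np.c_[x,y,zz])
    return Rm.inv().apply(p).round(4),(Rm.inv()*Rt).as_rotvec(degrees=True).round(2)
if __name__=="__main__":
    s=manip.sense(); print(s["clock"],s["ee_pos"].round(4),s["joint_positions"].round(2),s["ft_force"].round(2),s["gripper_width"])
    for k in range(1,len(sys.argv),2): print(sys.argv[k],rel(float(sys.argv[k]),float(sys.argv[k+1]),s))
E
python3 go.py 98 .2
```

```text
1.1 [0.5033 0.2874 0.2186] [-0.91  0.45  0.43  1.96 -0.26  0.79 -0.57] [ 0.63 -0.37  0.  ] 0.19396570983363684
98 (array([-0.0698,  0.0802,  0.0186]), array([-1.000e-02,  0.000e+00,  6.894e+01]))
```

play_rows([
  [[1,-0.06,0.07,0.02,0,0,66],[1,-0.06,0.07,0.02,0,0,66],[1,-0.06,0.07,0.02,0,0,66],[1,-0.06,0.07,0.02,0,0,66],[1,-0.06,0.07,0.02,0,0,66],[1,-0.06,0.07,0.02,0,0,66],[1,-0.06,0.07,0.02,0,0,66],[1,-0.06,0.07,0.02,0,0,66],[1,-0.06,0.07,0.02,0,0,66],[1,-0.06,0.07,0.02,0,0,66],[1,-0.06,0.07,0.02,0,0,66],[1,-0.06,0.07,0.02,0,0,66]],
])

```text
clock: 2.1
ee_pos: [0.5575, 0.2154, 0.1984]
eef_rot: [0.995, 0.1, -0.0, 0.0]
ft_force: [0.1, -0.0, 0.6]
gripper_width: 0.004
finger_force: 0.0
```

```bash
python3 go.py 98 .1 98 .047; python3 - <<'E'
from bench import manip
import cv2
s=manip.snapshot("wrist"); cv2.imwrite("pics/w1.png",s["image"][:,:,::-1])
E
```

```text
2.1 [0.5575 0.2154 0.1984] [-0.95  0.57  0.74  1.95 -0.52  0.82 -1.29] [ 0.11 -0.04  0.64] 0.004268813457608687
98 (array([0.0052, 0.0154, 0.0984]), array([0.02, 0.02, 3.51]))
98 (array([0.0052, 0.0154, 0.1514]), array([0.02, 0.02, 3.51]))
```

View pics/w1.png

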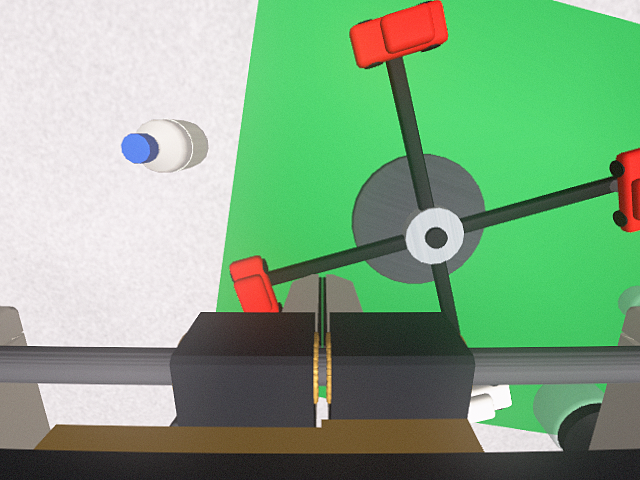

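The wrist view shows the hub at (436,238), red3 on the left at (255,285), red2 at the top at (400,35), and the closed fingertip at (322,280). I'll project the planned touchdown point into the picture to check which side of the spoke it falls on.

```bash
python3 - <<'E'
from go import *
s=manip.snapshot("wrist")
def pr(p):
    W=s["world_to_cam"]; q=cv2.projectPoints(np.float64(p).reshape(-1,1,3),cv2.Rodrigues(W[:3,:3])[0],W[:3,3],s["mtx"],s["distortion"])[0]; return q.reshape(-1,2).round(0).tolist()
print("tcp",pr(manip.sense()["ee_pos"]),"down98",pr(np.r_[target(98),.047]),"hub",pr(np.r_[hub,.071]))
print("red3 spoke pts",pr([np.r_[target(117.8,0,r),.062] for r in(.03,.085,.14)]))
E
```

```text
tcp [[324.0, 289.0]] down98 [[340.0, 214.0]] hub [[439.0, 242.0]]
red3 spoke pts [[402.0, 248.0], [343.0, 264.0], [285.0, 280.0]]
```

The touchdown point (340,214) is well clear of the spoke, on the correct side. I'll descend now.

play_rows([
  [[1,0.004,0.014,0.02,0,0,3],[1,0.004,0.014,0.05,0,0,3],[1,0.004,0.014,0.08,0,0,3],[1,0.004,0.014,0.1,0,0,3],[1,0.004,0.014,0.12,0,0,3],[1,0.004,0.014,0.135,0,0,3],[1,0.004,0.014,0.145,0,0,3],[1,0.004,0.014,0.15,0,0,3],[1,0.004,0.014,0.15,0,0,3]],
])

```text
clock: 2.95
ee_pos: [0.5642, 0.2021, 0.0481]
eef_rot: [0.997, 0.072, -0.0, 0.0]
ft_force: [-0.2, 0.0, 0.7]
gripper_width: 0.004
finger_force: 0.0
```

```bash
python3 go.py 98 .047 112 .047 116 .047 ; python3 - <<'E'
from go import *
# generic arc: shift in tool frame (tool y = -u, tool x = -t) for d degrees
for d in (1.5,2,4,6,8,10,12,14,16,18,20,22,24): 
    p=target(98+d)-target(98); a=np.radians(98); u=np.array([np.cos(a),np.sin(a)]); t=np.array([-u[1],u[0]])
    print(d,(-p@t).round(4),(-p@u).round(4))
E
```

```text
2.95 [0.5642 0.2021 0.0481] [-0.78  0.75  0.54  2.04 -0.74  0.55 -1.14] [-0.17  0.02  0.69] 0.003579133078385254
98 (array([0.0014, 0.0009, 0.0011]), array([0.  , 0.05, 0.3 ]))
112 (array([-0.0196,  0.0001,  0.0011]), array([ -0.  ,   0.05, -13.7 ]))
116 (array([-0.0256,  0.0008,  0.0011]), array([ -0.  ,   0.05, -17.7 ]))
1.5 -0.0022 -0.0003
2 -0.003 -0.0004
4 -0.006 -0.0007
6 -0.009 -0.0009
8 -0.012 -0.0011
10 -0.015 -0.0011
12 -0.018 -0.0009
14 -0.021 -0.0007
16 -0.024 -0.0004
18 -0.0269 -0.0
20 -0.0299 0.0005
22 -0.0328 0.0011
24 -0.0357 0.0019
```

play_rows([
  [[1,-0.0022,-0.0003,0,0,0,-1.5],[1,-0.0045,-0.0006,0,0,0,-3],[1,-0.0068,-0.0008,0,0,0,-4.5],[1,-0.009,-0.0009,0,0,0,-6],[1,-0.0113,-0.001,0,0,0,-7.5],[1,-0.0135,-0.0011,0,0,0,-9],[1,-0.0158,-0.001,0,0,0,-10.5],[1,-0.018,-0.0009,0,0,0,-12],[1,-0.0203,-0.0008,0,0,0,-13.5],[1,-0.0225,-0.0006,0,0,0,-15],[1,-0.0247,-0.0003,0,0,0,-16.5],[1,-0.0269,0,0,0,0,-18]],
])

```text
clock: 3.95
ee_pos: [0.5378, 0.1984, 0.0487]
eef_rot: [0.974, 0.229, 0.0, 0.0]
ft_force: [0.4, -0.3, -0.1]
gripper_width: 0.008
finger_force: 0.4
```

play_rows([
  [[1,-0.0022,-0.0003,0,0,0,-1.5],[1,-0.0045,-0.0006,0,0,0,-3],[1,-0.0068,-0.0008,0,0,0,-4.5],[1,-0.009,-0.0009,0,0,0,-6],[1,-0.0113,-0.001,0,0,0,-7.5],[1,-0.0135,-0.0011,0,0,0,-9],[1,-0.0158,-0.001,0,0,0,-10.5],[1,-0.018,-0.0009,0,0,0,-12],[1,-0.0203,-0.0008,0,0,0,-13.5],[1,-0.0225,-0.0006,0,0,0,-15],[1,-0.0247,-0.0003,0,0,0,-16.5],[1,-0.0269,0,0,0,0,-18]],
])

```text
clock: 4.95
ee_pos: [0.5134, 0.1865, 0.0487]
eef_rot: [0.926, 0.378, 0.0, 0.0]
ft_force: [0.8, 0.1, 0.2]
gripper_width: 0.003
finger_force: 0.4
```

```bash
cat > meas.py <<'E'
from go import *
s=manip.snapshot("top"); hsv=cv2.cvtColor(s["image"],cv2.COLOR_RGB2HSV)
roi=np.zeros((480,640),bool); roi[85:230,245:450]=1
red=roi&((hsv[...,0]<6)|(hsv[...,0]>174))&(hsv[...,1]>150)&(hsv[...,2]>60)
wh=roi&(hsv[...,1]<60)&(hsv[...,2]>120)
for n,m in(("red",red),("white",wh)):
    for b in blobs(s,m,.1,60 if n=="white" else 30):
        d=b[2][:2]-hub; print(n,*b,np.degrees(np.arctan2(d[1],d[0])).round(2),np.hypot(*d).round(3))
cv2.imwrite("pics/top_now.png",cv2.resize(s["image"][60:260,220:470],(750,600))[:,:,::-1])
E
python3 go.py 134 .047; python3 meas.py
```

```text
4.95 [0.5134 0.1865 0.0487] [-0.68  0.67  0.34  2.15 -0.56  0.4  -0.69] [0.84 0.09 0.22] 0.003498351210269761
134 (array([0.0005, 0.0014, 0.0017]), array([ 0.  , -0.  ,  0.43]))
red [344.2 107.8] 182 [0.6835 0.0101 0.1   ] -41.38 0.159
red [270.  112.4] 137 [0.6755 0.2301 0.1   ] 45.86 0.16
white [352.8 180. ] 120 [ 0.4656 -0.0088  0.1   ] -128.44 0.158
```

The spoke is turning with light force and the turntable isn't shifting. I'll continue.

play_rows([
  [[1,-0.0022,-0.0003,0,0,0,-1.5],[1,-0.0045,-0.0006,0,0,0,-3],[1,-0.0068,-0.0008,0,0,0,-4.5],[1,-0.009,-0.0009,0,0,0,-6],[1,-0.0113,-0.001,0,0,0,-7.5],[1,-0.0135,-0.0011,0,0,0,-9],[1,-0.0158,-0.001,0,0,0,-10.5],[1,-0.018,-0.0009,0,0,0,-12],[1,-0.0203,-0.0008,0,0,0,-13.5],[1,-0.0225,-0.0006,0,0,0,-15],[1,-0.0247,-0.0003,0,0,0,-16.5],[1,-0.0269,0,0,0,0,-18]],
])

```text
clock: 6.0
ee_pos: [0.4942, 0.1676, 0.0487]
eef_rot: [0.855, 0.518, 0.0, 0.0]
ft_force: [1.3, 0.9, 0.2]
gripper_width: 0.006
finger_force: 0.3
```

play_rows([
  [[1,-0.0022,-0.0003,0,0,0,-1.5],[1,-0.0045,-0.0006,0,0,0,-3],[1,-0.0068,-0.0008,0,0,0,-4.5],[1,-0.009,-0.0009,0,0,0,-6],[1,-0.0113,-0.001,0,0,0,-7.5],[1,-0.0135,-0.0011,0,0,0,-9],[1,-0.0158,-0.001,0,0,0,-10.5],[1,-0.018,-0.0009,0,0,0,-12],[1,-0.0203,-0.0008,0,0,0,-13.5],[1,-0.0225,-0.0006,0,0,0,-15],[1,-0.0247,-0.0003,0,0,0,-16.5],[1,-0.0269,0,0,0,0,-18]],
])

```text
clock: 7.0
ee_pos: [0.4817, 0.1438, 0.0486]
eef_rot: [0.764, 0.646, 0.0, -0.0]
ft_force: [0.8, -0.1, 0.6]
gripper_width: 0.002
finger_force: 0.3
```

play_rows([
  [[1,-0.0022,-0.0003,0,0,0,-1.5],[1,-0.0045,-0.0006,0,0,0,-3],[1,-0.0068,-0.0008,0,0,0,-4.5],[1,-0.009,-0.0009,0,0,0,-6],[1,-0.0113,-0.001,0,0,0,-7.5],[1,-0.0135,-0.0011,0,0,0,-9],[1,-0.0158,-0.001,0,0,0,-10.5],[1,-0.018,-0.0009,0,0,0,-12],[1,-0.0203,-0.0008,0,0,0,-13.5],[1,-0.0225,-0.0006,0,0,0,-15],[1,-0.0247,-0.0003,0,0,0,-16.5],[1,-0.0269,0,0,0,0,-18]],
])

```text
clock: 8.0
ee_pos: [0.4773, 0.1172, 0.0486]
eef_rot: [0.653, 0.757, -0.0, 0.0]
ft_force: [1.2, 0.1, -0.1]
gripper_width: 0.006
finger_force: 0.3
```

```bash
python3 go.py 188 .047; python3 meas.py
```

```text
8.0 [0.4773 0.1172 0.0486] [-0.41  0.61  0.07  2.27 -0.16  0.27 -0.04] [ 1.16  0.06 -0.14] 0.005618456511892621
188 (array([-0.0005,  0.0007,  0.0016]), array([0.  , 0.  , 0.43]))
red [299.3  96.6] 182 [0.7213 0.1422 0.1   ] 9.71 0.159
red [256.8 158.8] 182 [0.5366 0.2713 0.1   ] 100.0 0.158
white [362.4 135. ] 103 [ 0.5995 -0.0412  0.1   ] -77.25 0.16
```

View pics/top_now.png

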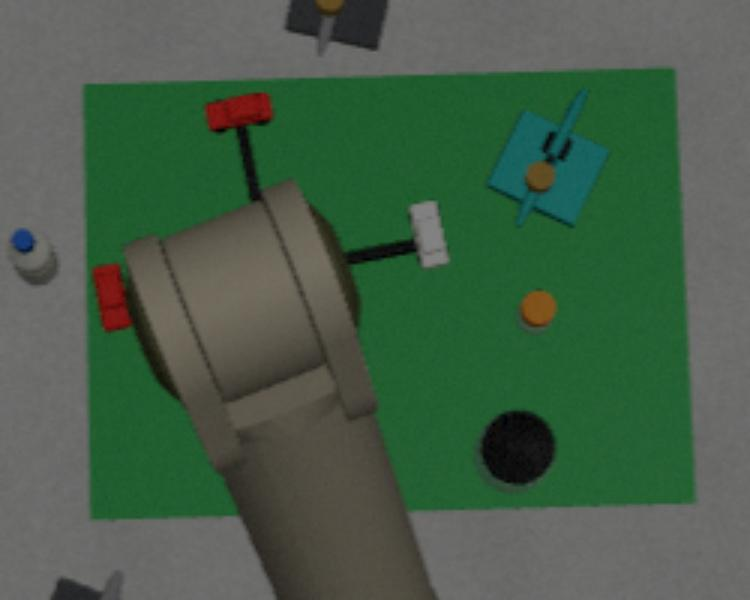

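The picture shows the bare car at (428,233) in the crop, partway round, with the turntable in place. The bare spoke is at about −80.2°, so 65.6° remains.

play_rows([
  [[1,-0.0022,-0.0003,0,0,0,-1.5],[1,-0.0045,-0.0006,0,0,0,-3],[1,-0.0068,-0.0008,0,0,0,-4.5],[1,-0.009,-0.0009,0,0,0,-6],[1,-0.0113,-0.001,0,0,0,-7.5],[1,-0.0135,-0.0011,0,0,0,-9],[1,-0.0158,-0.001,0,0,0,-10.5],[1,-0.018,-0.0009,0,0,0,-12],[1,-0.0203,-0.0008,0,0,0,-13.5],[1,-0.0225,-0.0006,0,0,0,-15],[1,-0.0247,-0.0003,0,0,0,-16.5],[1,-0.0269,0,0,0,0,-18]],
])

```text
clock: 9.05
ee_pos: [0.4811, 0.0906, 0.0486]
eef_rot: [0.527, 0.85, -0.0, -0.0]
ft_force: [-1.4, 0.3, 0.2]
gripper_width: 0.001
finger_force: 0.4
```

play_rows([
  [[1,-0.0022,-0.0003,0,0,0,-1.5],[1,-0.0045,-0.0006,0,0,0,-3],[1,-0.0068,-0.0008,0,0,0,-4.5],[1,-0.009,-0.0009,0,0,0,-6],[1,-0.0113,-0.001,0,0,0,-7.5],[1,-0.0135,-0.0011,0,0,0,-9],[1,-0.0158,-0.001,0,0,0,-10.5],[1,-0.018,-0.0009,0,0,0,-12],[1,-0.0203,-0.0008,0,0,0,-13.5],[1,-0.0225,-0.0006,0,0,0,-15],[1,-0.0247,-0.0003,0,0,0,-16.5],[1,-0.0269,0,0,0,0,-18]],
])

```text
clock: 10.05
ee_pos: [0.4932, 0.0665, 0.0486]
eef_rot: [0.387, 0.922, -0.0, 0.0]
ft_force: [-0.9, -0.1, -0.5]
gripper_width: 0.004
finger_force: 0.3
```

play_rows([
  [[1,-0.0022,-0.0003,0,0,0,-1.5],[1,-0.0045,-0.0006,0,0,0,-3],[1,-0.0068,-0.0008,0,0,0,-4.5],[1,-0.009,-0.0009,0,0,0,-6],[1,-0.0113,-0.001,0,0,0,-7.5],[1,-0.0135,-0.0011,0,0,0,-9],[1,-0.0158,-0.001,0,0,0,-10.5],[1,-0.018,-0.0009,0,0,0,-12],[1,-0.0203,-0.0008,0,0,0,-13.5],[1,-0.0225,-0.0006,0,0,0,-15],[1,-0.0247,-0.0003,0,0,0,-16.5],[1,-0.0269,0,0,0,0,-18]],
])

```text
clock: 11.05
ee_pos: [0.5121, 0.0473, 0.0486]
eef_rot: [0.238, 0.971, 0.0, 0.0]
ft_force: [-1.0, -0.3, 0.1]
gripper_width: 0.002
finger_force: 0.3
```

```bash
python3 go.py 242 .047; python3 meas.py
```

```text
11.05 [0.5121 0.0473 0.0486] [-0.1   0.62 -0.15  2.2   0.28  0.33  0.61] [-1.05 -0.28  0.1 ] 0.0023808184096068864
242 (array([-0.0005, -0.0005,  0.0016]), array([0.  , 0.  , 0.43]))
red [261.8 124.4] 188 [0.6397 0.2548 0.1   ] 61.55 0.159
red [284.9 195.6] 190 [0.4246 0.1912 0.1   ] 151.45 0.159
white [332.4  99.4] 105 [0.71   0.0443 0.1   ] -25.95 0.162
```

play_rows([
  [[1,-0.0015,-0.0002,0,0,0,-1],[1,-0.003,-0.0004,0,0,0,-2],[1,-0.0045,-0.0006,0,0,0,-3],[1,-0.006,-0.0007,0,0,0,-4],[1,-0.0075,-0.0008,0,0,0,-5],[1,-0.009,-0.0009,0,0,0,-6],[1,-0.0105,-0.001,0,0,0,-7],[1,-0.012,-0.0011,0,0,0,-8],[1,-0.0135,-0.0011,0,0,0,-9],[1,-0.015,-0.0011,0,0,0,-10],[1,-0.0165,-0.001,0,0,0,-11],[1,-0.0175,-0.001,0,0,0,-11.7]],
])

```text
clock: 12.1
ee_pos: [0.5271, 0.0384, 0.0487]
eef_rot: [0.139, 0.99, 0.0, 0.0]
ft_force: [-0.6, -0.2, 0.4]
gripper_width: 0.004
finger_force: 0.3
```

```bash
python3 go.py 253.7 .047; python3 meas.py; python3 - <<'E'
from go import *
s=manip.snapshot("top"); g=cv2.cvtColor(s["image"],cv2.COLOR_RGB2GRAY); hsv=cv2.cvtColor(s["image"],cv2.COLOR_RGB2HSV)
# airbrush: nozzle part between base and hub, and tail beyond the base: row-wise centroid of deviation from bench
pts=[]
for v in list(range(30,42))+list(range(69,79)):
    r=g[v,318:348].astype(float); 
    bg=np.median(g[v,300:360]); w=np.abs(r-bg); w[w<12]=0
    if w.sum()>15: pts.append((318+(w*np.arange(30)).sum()/w.sum(),v))
P=onplane(s,pts,.091)[:,:2]; d=P-hub
print(np.round(pts,1).tolist()); print(np.degrees(np.arctan2(d[:,1],d[:,0])).round(2))
l=cv2.fitLine(P.astype(np.float32),cv2.DIST_HUBER,0,.01,.01).ravel(); print(np.degrees(np.arctan2(l[1],l[0])),l)
br=(hsv[...,1]>90)&(hsv[...,0]>8)&(hsv[...,0]<28); br[:,:310]=0;br[:,350:]=0;br[85:]=0
for b in blobs(s,br,.135,20): q=b[2][:2]-hub; print("cup",b,np.degrees(np.arctan2(q[1],q[0])))
E
```

```text
12.1 [0.5271 0.0384 0.0487] [-0.03  0.64 -0.21  2.17  0.35  0.37  0.76] [-0.59 -0.23  0.37] 0.0037740229670003363
253.7 (array([-0.0004, -0.0008,  0.0017]), array([0.01, 0.01, 0.37]))
red [258.  134.3] 186 [0.6101 0.2668 0.1   ] 73.11 0.158
red [295.  199.5] 186 [0.4122 0.1619 0.1   ] 162.94 0.159
white [324.2  96.8] 135 [0.7186 0.0682 0.1   ] -16.95 0.162
[[337.4, 30.0], [337.2, 31.0], [337.2, 32.0], [337.2, 33.0], [336.9, 34.0], [336.1, 35.0], [335.9, 36.0], [335.9, 37.0], [335.5, 38.0], [335.6, 39.0], [335.2, 40.0], [335.0, 41.0], [332.8, 69.0], [332.0, 70.0], [333.7, 71.0], [336.0, 72.0], [336.7, 73.0], [338.1, 74.0], [339.8, 75.0], [337.8, 76.0], [326.5, 77.0], [326.4, 78.0]]
[-14.3  -14.31 -14.38 -14.53 -14.46 -14.2  -14.23 -14.36 -14.26 -14.44
 -14.36 -14.36 -17.2  -16.91 -18.23 -19.93 -20.6  -21.79 -23.2  -22.11
 -14.26 -14.42]
-5.414313 [ 0.9955384  -0.09435701  0.85686004  0.03137318]
cup (array([329.6,  59.1]), np.int32(92), array([0.8191, 0.0497, 0.135 ])) -14.426794501210686
```

View pics/top_now.png

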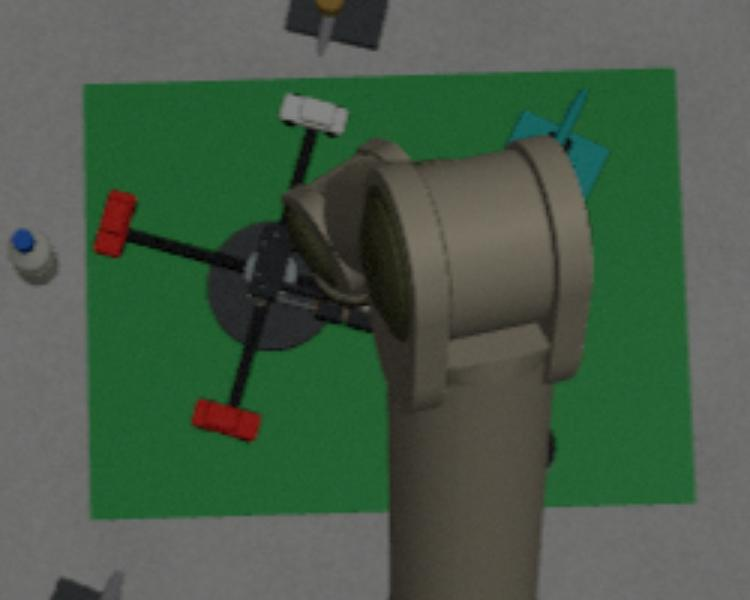

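The bare car is near the spray line at (313,115) in the crop, with the spoke at −17.0°. The airbrush line is at −14.4°, so about 2.6° remains.

play_rows([
  [[1,-0.0007,-0.0001,0,0,0,-0.5],[1,-0.0015,-0.0002,0,0,0,-1],[1,-0.0022,-0.0003,0,0,0,-1.5],[1,-0.003,-0.0004,0,0,0,-2],[1,-0.0036,-0.0005,0,0,0,-2.4],[1,-0.0038,-0.0005,0,0,0,-2.5],[1,-0.0038,-0.0005,0,0,0,-2.5],[1,-0.0038,-0.0005,0,0,0,-2.5]],
])

```text
clock: 12.87
ee_pos: [0.5305, 0.0369, 0.0487]
eef_rot: [0.118, 0.993, 0.0, 0.0]
ft_force: [-0.7, -1.1, -0.3]
gripper_width: 0.006
finger_force: 0.0
```

```bash
python3 meas.py
```

```text
red [257.3 136.5] 187 [0.6036 0.2688 0.1   ] 75.57 0.159
red [297.3 200.1] 187 [0.4104 0.1552 0.1   ] 165.45 0.159
white [322.1  96.1] 137 [0.7207 0.0746 0.1   ] -14.57 0.162
```

The spoke is at −14.5°, on the line. I'll back the finger off and lift it away.

play_rows([
  [[1,0.003,0,0,0,0,0],[1,0.008,0,0,0,0,0],[1,0.014,0,0,0,0,0],[1,0.02,0,0,0,0,0],[1,0.02,0,0,0,0,0],[1,0.02,0,-0.02,0,0,0],[1,0.02,0,-0.05,0,0,0],[1,0.02,0,-0.08,0,0,0],[1,0.02,0,-0.11,0,0,0],[1,0.02,0,-0.14,0,0,0],[1,0.02,0,-0.16,0,0,0],[1,0.02,0,-0.16,0,0,0]],
])

```text
clock: 13.92
ee_pos: [0.5127, 0.0419, 0.2126]
eef_rot: [0.118, 0.993, 0.001, 0.003]
ft_force: [0.9, -0.3, 1.2]
gripper_width: 0.005
finger_force: 0.0
```

```bash
python3 go.py; python3 meas.py
```

```text
13.9167 [0.5127 0.0419 0.2126] [ 0.09  0.38 -0.38  2.07  0.21  0.72  0.92] [ 0.89 -0.34  1.17] 0.005081361482159473
red [257.4 136.3] 188 [0.6043 0.2687 0.1   ] 75.32 0.159
red [297.4 200.1] 186 [0.4103 0.1551 0.1   ] 165.49 0.159
white [321.3  95.7] 126 [0.722  0.0768 0.1   ] -13.7 0.163
```

View pics/top_now.png

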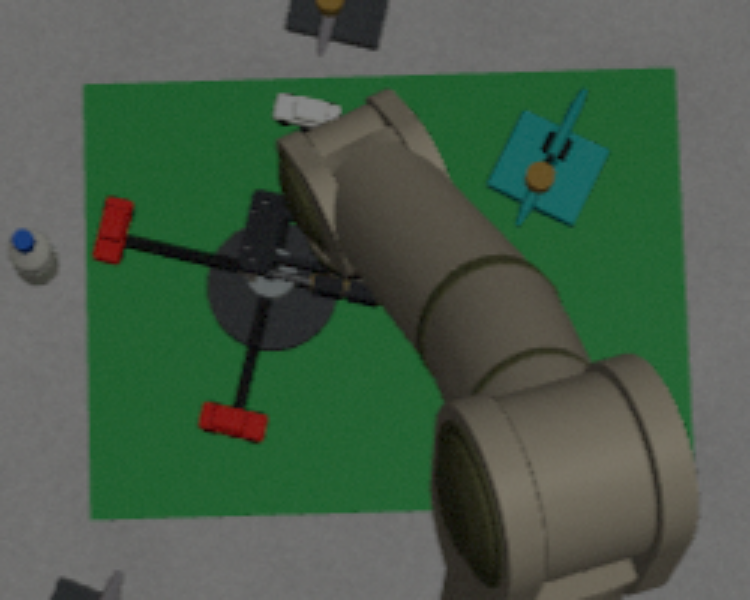

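The car at (307,108) in the crop stands on the nozzle line, and the arm slightly covers it, which biases its centroid. The reds give −14.6°, the base hasn't moved, and the finger is clear. I'm handing the job in.

```bash
python3 -c "
from bench import manip
print(manip.job_done())"
```

```text
the job is handed in; nothing more can be done
None
```

The white car now stands in front of the far grey airbrush's nozzle, within about 0.2° of its line by my measurement; the finger is lifted clear, the turntable hasn't shifted, and the job is handed in at about 14 s (the hand-in gave no verdict).

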